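# Pull down the cabinet's drop-front with the hook rod

## Robot

A 6-joint arm with a two-finger parallel gripper is mounted at the origin on a cart in front of the work surface, level with it; the furniture and walls round the work are solid. World frame = base frame: x ahead of the robot, y to its left, z up, the work surface at z = 0. Lengths are in m, angles in rad, forces in N, time in s.
With the tool pointing down it reaches from about 0.35 to 0.85 m from the base axis. Payload 8.1 kg.
Tool frame: the origin (TCP) lies at the very end of the fingers, on their centre line; the grasp point (between the pads) lies 19 mm behind it; z points along the fingers, y is the line along which they close (so a half turn about z gives the same grasp; the last joint's range is limited). The gripper opens to 93 mm and grips with 3 to 60 N. Pads are 15 mm wide; open, the fingers measure 128 mm over their backs; the gripper's body (75 mm by 188 mm) begins 65 mm behind the grasp point.
Start: joints at [1.074, 0.13, 1.488, -0, 1.523, -0.085], TCP at [0.24, 0.55, 0.219] pointing down, gripper open.
Joint ranges: [-2.96, 2.96], [-0.89, 2.26], [0.02, 2.5], [-1.34, 4.48], [0, 2.73], [-2.66, 2.66]. Speed limits (rad/s): [2.39, 2.39, 2.79, 3.14, 3.14, 3.14].

## Interface

Orientations are given as a rotation vector (axis times angle).
In Python, from plant import monitor, eyes, ticket gives the robot as it stands.
- The arm moves only by the tool arm_command, never from a script. Its argument "deltas" is a list that holds one entry, the list of rows, each a list of 6 numbers: the shift along the world's x, y, z in cm, then the turn, a rotation vector about the world's x, y, z in degrees. In form: [[[tx, ty, tz, rx, ry, rz], ...]]. A call has 1 to 12 rows; each row shifts and turns the commanded pose from where the row before left it; what a row does not reach is not made up. A row lasts 1/12 s, in which the tool goes at most 41.7 mm and 7.16 degrees, less where a joint would pass 70% of its speed; a pose out of reach is approached as far as the arm can. A call is refused whole if a number of a shift passes 4.17 or a number of a turn 7.16, either way. A call with a gripper value outside its range is refused whole. "gripper" is the opening, from -1 (shut) to 1 (fully open), set as the call begins (left out, the last holds). The fingers move at their own pace and stop on an object; "squeeze" is the grip in N (left out, the last holds). Time passes only in rows, so rows that do not move let the fingers close. It gives the time, the measured TCP pose, the force, the opening and the grip force at its end, in the units of the state.
- monitor.read_state(): the state, without advancing time (a new reading comes with each control period).
- eyes.read_camera(name): name is "scene" or "top"; returns the picture (480x640x3 uint8, blue, green, red); there is no depth.
- eyes.camera_model(name): a dict with "fx", "fy", "cx", "cy" (pixels), "k1" (the pictures are not rectified: a ray, as slopes to the right and down, at radius r is drawn at 1 + k1 r^2 times it, then the intrinsics apply), "rvec" (rotation vector, rad) and "tvec" (3), from world to camera coordinates, as OpenCV has them. Camera axes: x right, y down, z forward; pixel columns grow to the right and rows downward; lengths in m; the calibration is good to about 2 mm. A picture is of the moment at which its call begins. camera_model takes no time and is no camera call.
- ticket.close_job(): hands the job in; it is judged then, once.
The state is a dict: "t": time; "q": joint angles; "dq": joint speeds; "joint_torque": joint torques, N m; "tool_pos": TCP position; "orientation": TCP orientation; "force": force on the tool from outside, world axes, zero at the start; "wrist_torque": the same for the moment, N m; "opening": finger opening in m; "gripper_force": force on a finger pad.
Only numpy, scipy, OpenCV 4.12 (cv2) and the standard library are available. Lean on these libraries where they do the work, as an engineer would, in place of code of your own. Each camera call takes 0.05 s, during which the arm holds its last target. There are 200 camera calls.

## Task

Take the hook rod from its rest, put its prong through the ring on the top edge of the small bench cabinet's drop-front and pull the drop-front gently down with it, without forcing anything, keeping it hooked until the drop-front is fully open against its stop. Then unhook the rod and lay it back in both notches of its rest, the way it lay. Touch the cabinet only with the rod and leave everything else where it is.

Things in the scene. Friction and masses are not known exactly. Their poses are not given: they have to be found in the camera images.
- cabinet: Fixed wooden bench cabinet, 90 deep x 220 wide x 260 high (mm). Origin: centre of its underside on the bench; x points to its back, y to its left as seen from the front, z up. The lower part has two dummy drawers with brass knobs; the upper front is the drop-front.
- drop_front (a joint): Opening angle of the drop-front, a wooden flap 220 wide, 80 high, 14 thick (mm). 0 = shut (upright), grows as its top comes towards the robot and down, 0.90 = its stop; starts at 0 to 0.06. Hinge line along the cabinet's y at x = -52.5, z = 180 mm in its frame (flap's mid thickness). Stiff hinge (0.5 N m): stays where left; 3 to 6 N at the ring moves it, over 12 N would harm it.
- front_top (a point): Middle of the flap's top edge, 80 mm from the hinge; turns with it (shut: axes as the cabinet's). Near it stands a steel ring screw: ring 18 mm inner, 30 mm outer diameter, wire 6 mm, upright, hole along y, 6 mm stem. Its place is not reported and must be seen or felt: its centre is 17 to 77 mm above (z) and up to 30 mm to either side (y) of this point, x = 0. It is screwed tight.
- hook_rod: Loose hook rod, 0.11 kg. Origin on its axis at the grip; x along it to the hook end, y along the prong, z up in the rest. Dark wooden handle 20 (y) x 22 (z) mm from x = -72 to +40 mm, steel shaft of 7.6 mm diameter to x = 100 mm; there a straight prong as thick turns off squarely to +y. Grasp the handle at the origin across y, from above.
- prong_root (a point): On the rod: the corner where the prong leaves the shaft, at [100, 0, 0] mm in the rod's frame.
- prong_tip (a point): On the rod: the end of the prong's centre line, at [100, 30, 0] mm in the rod's frame (the round end stands 4 mm further).
- rod_rest: Fixed rest for the rod: base 170 x 75 x 12 mm, two posts 12 mm thick at x = -55 and +60 mm, each with a notch open upward whose flared cheeks end about 83 mm (rear) and 90 mm (front) above the bench. Origin: centre of the underside; x points as the rod does. In the rest the rod's origin is 65 mm above this origin, axes parallel.
- tape_measure: Bystander: tape measure lying flat, 79 x 86 x 35 mm, origin under its centre.
- masking_tape: Bystander: roll of masking tape lying flat, 85 mm across, 19 mm high, origin under its centre.
- offcut_0: Bystander: pine offcut 45 x 120 x 45 mm, origin under its centre.
- sanding_block: Bystander: cork sanding block 62 x 100 x 32 mm, origin under its centre.
- jar_screws: Bystander: jar of screws, 55 mm across, 104 mm high, origin under its centre.

How it is judged:
On the way, in this order (a step that is already met when the one before it is completed fails the run):
1. the drop-front is being pulled down by the prong through the ring (value of joint drop_front above 0.2 rad and x of prong_root in the frame of front_top between -0.015 and 0.006 m and y of prong_tip in the frame of front_top above -0.027 m and y of prong_root in the frame of front_top below 0.027 m and z of prong_root in the frame of front_top between 0.006 and 0.09 m), for 0.1 s.
2. the drop-front is fully open against its stop (within 0.03 rad), with the prong still in the ring (value of joint drop_front above 0.87 rad and x of prong_root in the frame of front_top between -0.015 and 0.01 m and y of prong_tip in the frame of front_top above -0.027 m and y of prong_root in the frame of front_top below 0.027 m and z of prong_root in the frame of front_top between 0.006 and 0.09 m), for 0.1 s.
At the end, for the whole second after the job is handed in: The drop-front is open to its stop (0.87 rad or more); the rod lies still in both notches of its rest as at the start: within 20 mm along and 9 mm across its first place, height within 7 mm, direction within 0.12 rad, the prong level and to the same side (value of joint drop_front above 0.87 rad and x of hook_rod in the frame of rod_rest between -0.02 and 0.02 m and y of hook_rod in the frame of rod_rest between -0.009 and 0.009 m and z of hook_rod in the frame of rod_rest between 0.058 and 0.072 m and x of prong_tip in the frame of rod_rest above 0.05 m and y of prong_tip in the frame of rod_rest above 0.015 m and angle between the x axis of hook_rod and the x axis of rod_rest, either way round below 0.12 rad and angle between hook_rod's own z axis and vertical below 0.2 rad and linear speed of hook_rod below 0.02 m/s); the robot touches nothing.
It fails at once if the rod presses or pulls on the cabinet, its drop-front or ring with more than 12 N (contact force between hook_rod and cabinet above 12 N).
It fails at once if the robot itself touches the cabinet (contact force between any of the fingers, the arm and cabinet above 1 N).
It fails at once if the drop-front is moved or let go on its way without the prong through the ring (value of joint drop_front between 0.12 and 0.84 rad and (x of prong_root in the frame of front_top above 0.01 m or x of prong_root in the frame of front_top below -0.018 m or y of prong_tip in the frame of front_top below -0.028 m or y of prong_root in the frame of front_top above 0.028 m or z of prong_root in the frame of front_top below 0.004 m or z of prong_root in the frame of front_top above 0.092 m)).
It fails at once if a bystander is moved more than 20 mm (distance of any of tape_measure, masking_tape, offcut_0, sanding_block, jar_screws from where it was at the start of the episode above 0.02 m).
It also fails if it takes over 72 s, if anything falls off the work surface, if the arm or the gripper's body presses on something with over 40 N, if the wrist force passes 120 N, or if a joint passes its speed limit or range.

## Working session

There is one attempt and no reset: what is moved stays moved. The work goes in short steps, Python scripts to look and compute and a tool call to move; the robot and the scene stay as the last step left them, time stands still between calls to the robot, and variables do not carry over. Pictures are saved under pics/ and viewed, at most 10 in all, crops included, and the job is handed in when it is done.

Besides the shell and the picture viewer there is one more tool, called after "Request:" as a command line: name --argument value ..., lists and objects as JSON in quotes. arm_command: Moves the arm, as the interface text tells. Its arguments: {"type":"object","properties":{"deltas":{"type":"array"},"gripper":{"type":"number"},"squeeze":{"type":"number"}},"required":["deltas"]}

```bash
mkdir -p pics; cat > h.py <<'E'
import numpy as np,cv2
from plant import monitor,eyes,ticket
def snap(n,f):
    im=eyes.read_camera(n); cv2.imwrite('pics/'+f,im); return im
def cam(n):
    m=eyes.camera_model(n); R=cv2.Rodrigues(np.array(m['rvec'],float))[0]; return m,R,np.array(m['tvec'],float).ravel()
def proj(n,P):
    m,R,t=cam(n); p=np.atleast_2d(P)@R.T+t; s=p[:,:2]/p[:,2:]; s=s*(1+m['k1']*(s**2).sum(1,keepdims=True))
    return s*[m['fx'],m['fy']]+[m['cx'],m['cy']]
def ray(n,uv):
    m,R,t=cam(n); d=(np.array(uv,float)-[m['cx'],m['cy']])/[m['fx'],m['fy']]; s=d.copy()
    for _ in range(20): s=d/(1+m['k1']*(s@s))
    return -R.T@t, R.T@np.array([s[0],s[1],1])
def onz(n,uv,z):
    c,d=ray(n,uv); return c+d*(z-c[2])/d[2]
def tri(uv1,uv2):
    (a,d),(b,e)=ray('scene',uv1),ray('top',uv2)
    x=np.linalg.lstsq(np.c_[d,-e],b-a,rcond=None)[0]; p,q=a+d*x[0],b+e*x[1]
    return (p+q)/2,np.linalg.norm(p-q)
E
python3 - <<'E'
from h import *
for n in('scene','top'):
    snap(n,n+'0.png'); m,R,t=cam(n); print(n,-R.T@t,R[2],m['fx'],m['k1'])
print(monitor.read_state())
E
```

```text
scene [0.09786381 1.14503212 1.07849761] [ 0.31267552 -0.67578818 -0.66749109] 518.4660086954883 -0.09662815865402172
top [0.3366834  0.20222836 1.37317952] [ 0.16778273 -0.01902818 -0.98564034] 578.2530746032027 -0.17791549436314627
{'t': 0.1, 'q': array([ 1.07361012e+00,  1.31097444e-01,  1.48918394e+00,  2.34416272e-06,
        1.52304827e+00, -8.54240999e-02]), 'dq': array([ 0.00026813, -0.00114199, -0.00273031, -0.00036112, -0.00148875,
       -0.00061153]), 'joint_torque': array([ 1.37365500e-03, -5.61340749e+01, -4.93093944e+01,  7.71771977e-02,
        2.90214701e-02, -1.78925973e-05]), 'tool_pos': array([0.23986835, 0.54937739, 0.21767789]), 'orientation': array([-6.42132316e-01, -3.07475452e+00,  2.61204393e-03]), 'force': array([-0.28023874, -0.05260229,  0.29289606]), 'wrist_torque': array([-0.02824609,  0.00651654, -0.00333245]), 'gripper_force': 0.0, 'opening': 0.09262752230884826}
```

View pics/scene0.png

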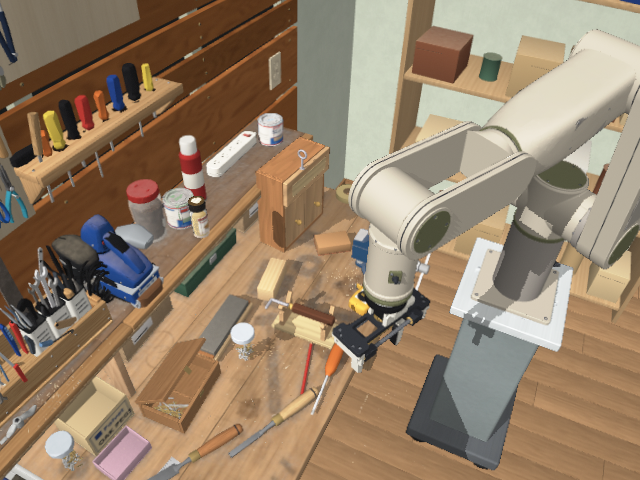

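View pics/top0.png

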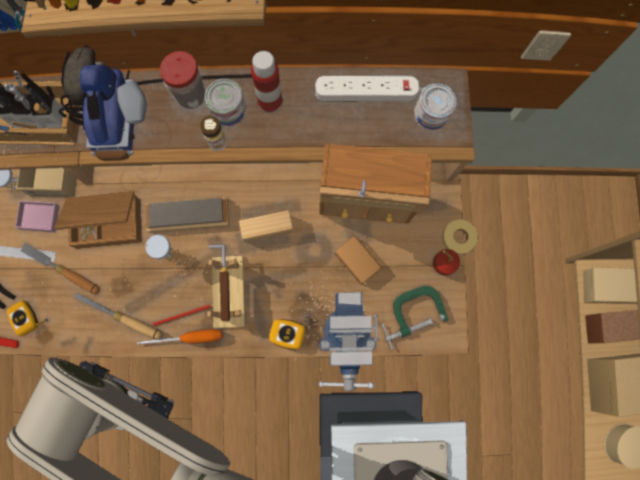

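The scene picture shows the cabinet at about (295,190), the ring at (302,154) and the rest at (308,318). In the top picture the ring is at (363,187) and the rod lies at about (224,290) with the prong at (217,246) pointing left (+y). Next I'll enlarge these areas.

```bash
python3 - <<'E'
from h import *
s=cv2.imread('pics/scene0.png');t=cv2.imread('pics/top0.png')
def c(im,x,y,w,h,k): 
    o=cv2.resize(im[y:y+h,x:x+w],None,fx=k,fy=k,interpolation=cv2.INTER_CUBIC)
    for i in range(0,w,20): cv2.putText(o,str(x+i),(i*k,8),0,.3,(255,255,255),1); cv2.line(o,(i*k,10),(i*k,14),(255,255,255),1)
    for i in range(0,h,20): cv2.putText(o,str(y+i),(0,i*k+4),0,.3,(0,255,255),1); cv2.line(o,(20,i*k),(24,i*k),(0,255,255),1)
    return o
cv2.imwrite('pics/c1.png',np.hstack([c(s,250,125,80,120,5),c(t,310,140,80,120,5)][:2]))
cv2.imwrite('pics/c2.png',np.hstack([c(s,260,270,100,80,4),c(t,190,230,100,110,4)[:320]]))
E
```

```text
(no output)
```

View pics/c1.png

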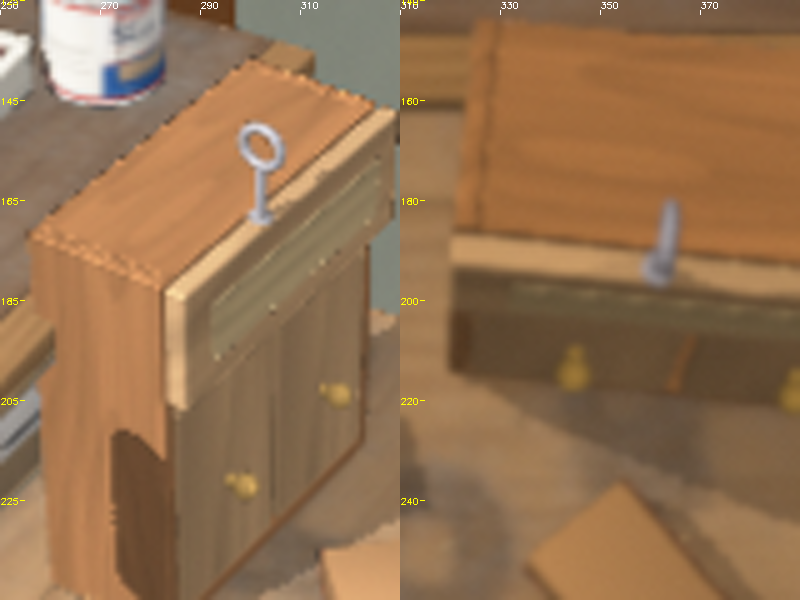

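View pics/c2.png

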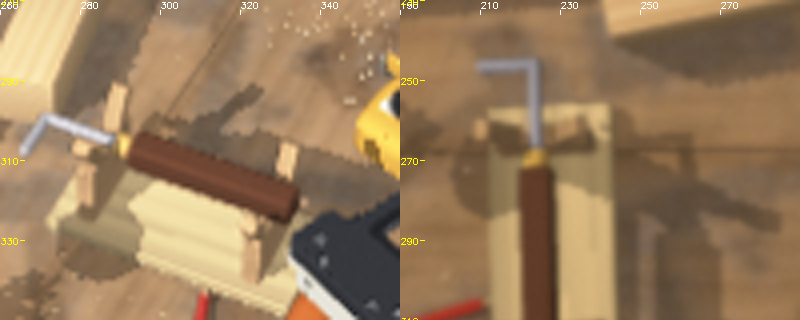

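The left half of c1 (scene) shows the ring centre at (302.4,154.2) and the stem base at (302,168). In the right half (top) the ring top is at (364.4,180) and the stem base at (361.4,194). c2 shows the prong root at (271.8,299.5) in the scene and (223.8,246.8) in the top view. I'll fit the poses next.

```bash
cat > fit.py <<'E'
from h import *
from scipy.optimize import least_squares
def T(p,P): 
    c,s=np.cos(p[2]),np.sin(p[2]); P=np.array(P,float)
    return np.c_[p[0]+c*P[:,0]-s*P[:,1],p[1]+s*P[:,0]+c*P[:,1],P[:,2]]
# cabinet
S=[([.045,.11,.26],(256.4,172)),([.045,-.11,.26],(301,136.6)),([-.0455,.11,.26],(282.6,182)),([-.0595,.11,.26],(287.4,183.6)),([-.0595,-.11,.26],(329,147.4))]
Tp=[([-.0455,.11,.26],(320.4,187.4)),([-.0595,.11,.26],(320.4,192.4)),([.045,.11,.26],(325.6,144))]
def f(p): return np.r_[(proj('scene',T(p,[a for a,_ in S]))-[b for _,b in S]).ravel(),(proj('top',T(p,[a for a,_ in Tp]))-[b for _,b in Tp]).ravel()]
r=least_squares(f,[.65,.15,0],loss='soft_l1'); print('cab',r.x); print(f(r.x).reshape(-1,2).round(1).tolist())
cab=r.x
print('ring tri',tri((302.4,154.2),(364,183)),'base',tri((302,168),(361.4,194.4)))
# ring in plane: params y,h, theta
def ringc(q,dz=0): # y,h
    y,h,th=q; l=.08+h+dz; return T(cab,[[-.0525-l*np.sin(th),y,.18+l*np.cos(th)]])
def g(q):
    e=[proj('scene',ringc(q))[0]-(302.4,154.2),proj('top',ringc(q,.012))[0]-(364.4,181.5)]
    b=np.array([q[0],-q[1],q[2]]); e+=[proj('scene',ringc(b*[1,0,1]))[0]-(302,168.2),proj('top',ringc(b*[1,0,1]))[0]-(361.4,194.4)]
    return np.ravel(e)
r2=least_squares(g,[0,.04,.03]); print('ring y,h,th',r2.x,g(r2.x).round(1),'world',ringc(r2.x))
def rr(p):
    o=T(p,[[.1,0,.065],[.1,.032,.065],[-.072,0,.065]]); 
    a=proj('scene',o)-[(271.8,299.5),(265.8,308),(333,321)]; b=proj('top',o)[:2]-[(223.8,246.8),(210,247)]
    c=proj('top',T(p,[[.04,0,.07]]))-[(224.5,271)]
    return np.r_[a.ravel(),b.ravel(),c.ravel()]
r3=least_squares(rr,[.5,.3,0],loss='soft_l1'); print('rod',r3.x,rr(r3.x).reshape(-1,2).round(1).tolist(),T(r3.x,[[.1,0,.065],[.1,.03,.065]]))
E
python3 fit.py
```

```text
cab [ 0.68027122  0.06732298 -0.11874804]
[[-1.2, -1.6], [-0.3, -1.2], [-0.3, -0.3], [-0.8, -0.1], [1.5, -1.2], [0.2, -0.1], [-0.6, 1.7], [-0.2, 0.6]]
ring tri (array([0.63856317, 0.09743185, 0.30220592]), np.float64(0.011996153330595234)) base (array([0.63247546, 0.10047495, 0.2590095 ]), np.float64(0.0018021509225686198))
ring y,h,th [ 0.02715061  0.04595923 -0.04845294] [-2.1 -1.2  0.1  2.5 -1.1 -0.9  0.4 -1. ] world [[0.63741519 0.09977927 0.3058114 ]]
rod [0.46342085 0.39939464 0.03576188] [[-0.6, -1.4], [-0.5, -1.1], [0.2, -0.3], [-0.1, -0.0], [-0.1, 0.4], [-0.6, 1.4]] [[0.56335691 0.40297007 0.065     ]
 [0.56228428 0.43295089 0.065     ]]
```

Request:
arm_command --deltas '[[[2.8,-1.88,0,0,0,3.2],[2.8,-1.88,0,0,0,3.2],[2.8,-1.88,0,0,0,3.2],[2.8,-1.88,0,0,0,3.2],[2.8,-1.88,0,0,0,3.2],[2.8,-1.88,0,0,0,3.2],[2.8,-1.88,0,0,0,3.2],[2.8,-1.88,0,0,0,3.2],[0,0,-3,0,0,0],[0,0,-3,0,0,0],[0,0,-3,0,0,0],[0,0,0,0,0,0]]]' --gripper 0.3 --squeeze 40

```text
t: 1.1
tool_pos: [0.4605, 0.3962, 0.1207]
orientation: [0.054, -3.131, 0.011]
force: [0.1, -0.9, -1.3]
opening: 0.061
gripper_force: 0.0
```

```bash
cat >> h.py <<'E'
def tcp():
    s=monitor.read_state(); R=cv2.Rodrigues(np.array(s['orientation']))[0]
    print('t',s['t'],'pos',s['tool_pos'].round(4),'yaw_y',np.degrees(np.arctan2(-R[0,1],R[1,1])).round(2),'z',R[:,2].round(4),'F',s['force'].round(2),'open',round(s['opening'],4),'q',s['q'].round(2)); return s,R
E
python3 -c "
from h import *;tcp();im=snap('scene','s1.png');cv2.imwrite('pics/c3.png',cv2.resize(im[200:360,230:430],None,fx=4,fy=3.75))"
```

```text
t 1.1 pos [0.4605 0.3962 0.1207] yaw_y 1.96 z [-0.0097 -0.007  -0.9999] F [ 0.12 -0.93 -1.25] open 0.061 q [ 0.63  0.23  1.56 -0.    1.36 -0.98]
```

View pics/c3.png

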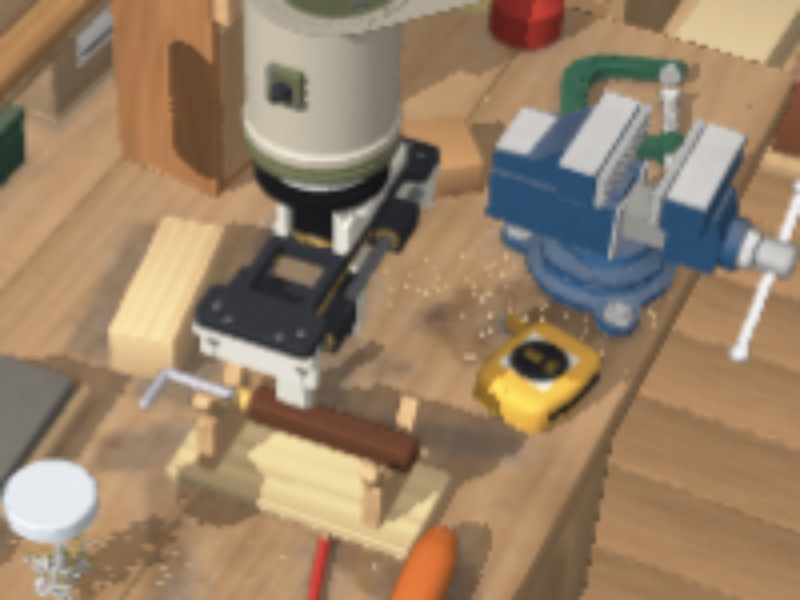

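The open fingers straddle the handle near the rod's origin. I'll go down in part and check how it settles.

Request:
arm_command --deltas '[[[0,0,-1.5,0,0,0],[0,0,-1.5,0,0,0],[0,0,-1.5,0,0,0],[0,0,0,0,0,0],[0,0,0,0,0,0],[0,0,0,0,0,0],[0,0,0,0,0,0]]]'

```text
t: 1.73
tool_pos: [0.4652, 0.4004, 0.086]
orientation: [-0.055, 3.139, 0.003]
force: [-0.1, -0.4, 0.2]
opening: 0.0607
gripper_force: 0.0
```

```bash
python3 -c "
from h import *;tcp()"
```

```text
t 1.7333 pos [0.4652 0.4004 0.086 ] yaw_y 2.02 z [ 0.0025  0.0018 -1.    ] F [-0.1  -0.42  0.22] open 0.0607 q [ 0.63  0.26  1.59 -0.    1.29 -0.98]
```

Request:
arm_command --deltas '[[[-0.1,-0.1,-1.3,0,0,0],[0,0,-1.3,0,0,0],[0,0,-1.2,0,0,0],[0,0,0,0,0,0],[0,0,0,0,0,0],[0,0,0,0,0,0],[0,0,0,0,0,0],[0,0,0,0,0,0]]]'

```text
t: 2.4
tool_pos: [0.4636, 0.3988, 0.0463]
orientation: [-0.055, 3.14, 0.001]
force: [0.2, 0.0, -0.4]
opening: 0.0609
gripper_force: 0.0
```

Request:
arm_command --deltas '[[[0,0,0,0,0,0],[0,0,0,0,0,0],[0,0,0,0,0,0],[0,0,0,0,0,0],[0,0,0,0,0,0],[0,0,0,0,0,0],[0,0,0,0,0,0],[0,0,0,0,0,0]]]' --gripper -1 --squeeze 40

```text
t: 3.07
tool_pos: [0.4631, 0.3985, 0.0457]
orientation: [-0.055, 3.141, 0.0]
force: [-0.0, 0.4, 0.1]
opening: 0.0198
gripper_force: 39.9
```

```bash
python3 -c "
from h import *;tcp()"
```

```text
t 3.0667 pos [0.4631 0.3985 0.0457] yaw_y 2.01 z [ 0.e+00  1.e-04 -1.e+00] F [-0.01  0.38  0.05] open 0.0198 q [ 0.63  0.3   1.62  0.    1.22 -0.98]
```

Request:
arm_command --deltas '[[[0,0,1,0,0,0],[0,0,2,0,0,0],[0,0,3,0,0,0],[0,0,3,0,0,0],[0,0,3,0,0,0],[0,0,3,0,0,0],[0,0,3,0,0,0],[0,0,3,0,0,0],[0,0,2,0,0,0],[0,0,1,0,0,0],[0,-1,0,0,0,0],[0,-2,0,0,0,-0.8]]]'

```text
t: 4.07
tool_pos: [0.4627, 0.369, 0.285]
orientation: [0.036, -3.141, -0.0]
force: [-0.3, -0.2, -1.3]
opening: 0.0197
gripper_force: 39.9
```

Request:
arm_command --deltas '[[[0,-3,0,0,0,-0.8],[0,-3,0,0,0,-0.8],[0,-3,0,0,0,-0.8],[0,-3,0,0,0,-0.8],[0,-3,0,0,0,-0.8],[0,-3,0,0,0,-0.8],[0,-3,0,0,0,-0.8],[0,-3,0,0,0,-0.8],[0,-3,0,0,0,-0.8],[0,-3,0,0,0,-0.8],[0,-0.7,0,0,0,0],[0,0,0,0,0,0]]]'

```text
t: 5.07
tool_pos: [0.4621, 0.0592, 0.2837]
orientation: [-0.191, -3.133, 0.001]
force: [-0.6, 0.2, -1.2]
opening: 0.0196
gripper_force: 39.9
```

Request:
arm_command --deltas '[[[1,0,0,0,0,0],[1.5,0,0,0,0,0],[1.5,0,0,0,0,0],[1.5,0,0,0,0,0],[1,0,0,0,0,0],[0,0,0,0,0,0],[0,0,0,0,0,0],[0,0,0,0,0,0],[0,0,0,0,0,0],[0,0,0,0,0,0],[0,0,0,0,0,0],[0,0,0,0,0,0]]]'

```text
t: 6.07
tool_pos: [0.528, 0.0615, 0.2859]
orientation: [0.186, 3.136, 0.0]
force: [-0.4, -0.5, -0.2]
opening: 0.0197
gripper_force: 39.9
```

```bash
python3 - <<'E'
from h import *
tcp();s=snap('scene','s2.png');t=snap('top','t2.png')
def c(im,x,y,w,h,k): 
    o=cv2.resize(im[y:y+h,x:x+w],None,fx=k,fy=k,interpolation=cv2.INTER_CUBIC)
    for i in range(0,w,10): cv2.putText(o,str(x+i),(i*k,8),0,.3,(255,255,255),1); cv2.line(o,(i*k,10),(i*k,14),(255,255,255),1)
    for i in range(0,h,10): cv2.putText(o,str(y+i),(0,i*k+4),0,.3,(0,255,255),1); cv2.line(o,(20,i*k),(24,i*k),(0,255,255),1)
    return o
cv2.imwrite('pics/c4.png',np.hstack([c(s,265,125,80,80,5),c(t,330,150,80,80,5)]))
E
```

```text
t 6.0667 pos [0.528  0.0615 0.2859] yaw_y -6.79 z [ 4.e-04  0.e+00 -1.e+00] F [-0.36 -0.52 -0.16] open 0.0197 q [ 0.02 -0.07  1.58  0.    1.64 -1.43]
```

View pics/c4.png

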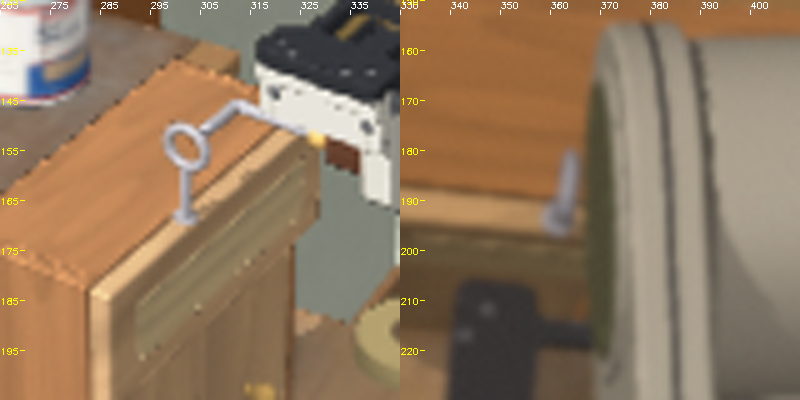

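In c4 the scene view has the ring centre at (302.2,154.4), the prong root at (312.2,145.8) and the prong heading for the ring. In the top view the prong is hidden by the arm, and the ring top is at (364.4,180).

```bash
python3 - <<'E'
from h import *
s,R=tcp(); yaw=np.radians(-6.79)
o=s['tool_pos']+[0,0,.0193]; ex=np.array([np.cos(yaw),np.sin(yaw),0]); ey=np.array([-ex[1],ex[0],0])
root=o+.1*ex; print('root',root,proj('scene',[root,root+.034*ey]))
bt=onz('top',(361.6,194.4),.26); bs=onz('scene',(302.2,168.2),.26); print('base top/scene',bt,bs)
# top end of ring (outermost), along the upright
for b in (bt,bs,(bt+bs)/2):
  for h in (.036,.040,.044,.048,.052):
    for x in (0,-.002):
      c=b+[x,0,h]; print(h,x,proj('scene',c).round(1),proj('top',c+[0,0,.015]).round(1))
E
```

```text
t 6.1667 pos [0.5281 0.0614 0.2858] yaw_y -6.8 z [ 3.e-04  0.e+00 -1.e+00] F [ 0.62  0.42 -1.59] open 0.0197 q [ 0.02 -0.07  1.58  0.    1.64 -1.43]
root [0.62737333 0.04960866 0.30509955] [[311.89845149 145.21852281]
 [305.01868218 150.79402472]]
base top/scene [0.63309861 0.1004195  0.26      ] [0.62994572 0.1023077  0.26      ]
0.036 0 [[301.6 156.5]] [[363.9 187.5]]
0.036 -0.002 [[302.2 156.7]] [[363.9 188.5]]
0.04 0 [[301.6 155.3]] [[364.  186.9]]
0.04 -0.002 [[302.2 155.5]] [[364.1 187.9]]
0.044 0 [[301.6 154.1]] [[364.2 186.4]]
0.044 -0.002 [[302.2 154.2]] [[364.3 187.4]]
0.048 0 [[301.6 152.8]] [[364.4 185.8]]
0.048 -0.002 [[302.2 153. ]] [[364.4 186.8]]
0.052 0 [[301.6 151.5]] [[364.6 185.2]]
0.052 -0.002 [[302.2 151.7]] [[364.6 186.2]]
0.036 0 [[302.3 157.2]] [[362.9 189.1]]
0.036 -0.002 [[302.9 157.4]] [[362.9 190.1]]
0.04 0 [[302.3 156. ]] [[363.1 188.5]]
0.04 -0.002 [[302.9 156.1]] [[363.1 189.6]]
0.044 0 [[302.3 154.7]] [[363.3 188. ]]
0.044 -0.002 [[303.  154.9]] [[363.3 189. ]]
0.048 0 [[302.3 153.5]] [[363.5 187.4]]
0.048 -0.002 [[303.  153.6]] [[363.5 188.4]]
0.052 0 [[302.3 152.2]] [[363.7 186.8]]
0.052 -0.002 [[303.  152.4]] [[363.7 187.9]]
0.036 0 [[301.9 156.9]] [[363.4 188.3]]
0.036 -0.002 [[302.6 157.1]] [[363.4 189.3]]
0.04 0 [[301.9 155.6]] [[363.6 187.7]]
0.04 -0.002 [[302.6 155.8]] [[363.6 188.7]]
0.044 0 [[301.9 154.4]] [[363.8 187.2]]
0.044 -0.002 [[302.6 154.6]] [[363.8 188.2]]
0.048 0 [[301.9 153.1]] [[363.9 186.6]]
0.048 -0.002 [[302.6 153.3]] [[364.  187.6]]
0.052 0 [[301.9 151.9]] [[364.1 186. ]]
0.052 -0.002 [[302.6 152.1]] [[364.2 187. ]]
```

```bash
python3 - <<'E'
from h import *
print('ringtop',tri((302.3,149.6),(364.4,181)),'base',tri((302.1,168.2),(361.6,194.4)))
for p in [(.633,.1,.26),(.633,.1,.32),(.625,.1,.32),(.64,.1,.32),(.633,.1,.34),(.633,.1,.36)]: print(p,proj('scene',p).round(1),proj('top',p).round(1))
t=cv2.imread('pics/t2.png'); s=cv2.imread('pics/s2.png')
a=t[172:202,350:376]; b=s[142:176,290:316]
k=15
A=cv2.resize(a,None,fx=k,fy=k,interpolation=cv2.INTER_NEAREST);B=cv2.resize(b,None,fx=k,fy=k,interpolation=cv2.INTER_NEAREST)
def lab(o,x0,y0):
    for i in range(0,o.shape[1]//k,2): cv2.putText(o,str(x0+i),(i*k,8),0,.28,(255,255,255),1)
    for i in range(0,o.shape[0]//k,2): cv2.putText(o,str(y0+i),(0,i*k+11),0,.28,(0,255,255),1)
lab(A,350,172);lab(B,290,142)
o=np.zeros((510,790,3),np.uint8);o[:450,:390]=A;o[:,400:790]=B;cv2.imwrite('pics/c5.png',o)
E
```

```text
ringtop (array([0.63839854, 0.09806747, 0.31722911]), np.float64(0.011563378307120993)) base (array([0.63259185, 0.09994452, 0.25802629]), np.float64(0.002093247751741608))
(0.633, 0.1, 0.26) [[301.6 167.5]] [[361.8 194.4]]
(0.633, 0.1, 0.32) [[301.7 148.9]] [[364.5 186.3]]
(0.625, 0.1, 0.32) [[304.4 149.7]] [[364.6 190.3]]
(0.64, 0.1, 0.32) [[299.4 148.3]] [[364.4 182.7]]
(0.633, 0.1, 0.34) [[301.7 142.5]] [[365.5 183.3]]
(0.633, 0.1, 0.36) [[301.8 136. ]] [[366.5 180.3]]
```

View pics/c5.png

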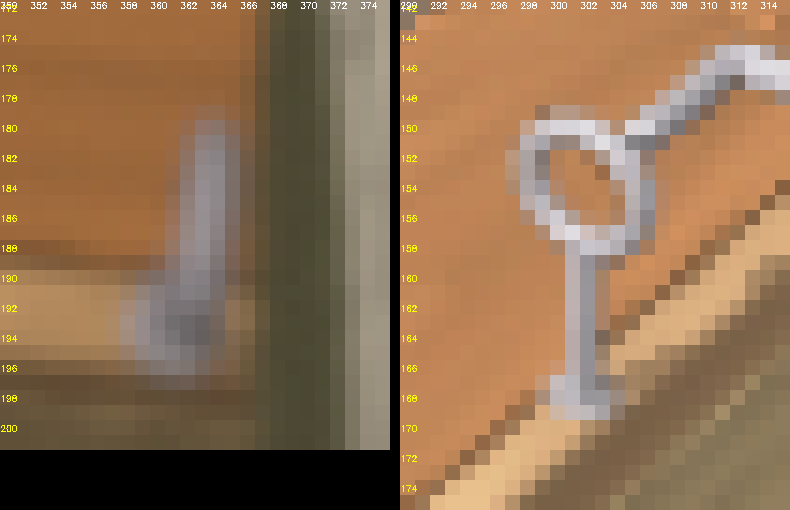

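In c5 the ring spans columns 297–306 and rows 149–158 in the scene view, with its centre at about (301.8,153.9). In the top view it is seen edge-on from row 180 to 197. That puts its centre at about (0.6335,0.100,0.304), so the prong is in line and I'll insert it along its own axis.

Request:
arm_command --deltas '[[[0.04,0.3,0,0,0,0],[0.04,0.3,0,0,0,0],[0.04,0.3,0,0,0,0],[0.03,0.3,0,0,0,0],[0.04,0.3,0,0,0,0],[0.03,0.25,0,0,0,0],[0.03,0.25,0,0,0,0],[0,0,0,0,0,0],[0,0,0,0,0,0]]]'

```text
t: 6.92
tool_pos: [0.5306, 0.0816, 0.2856]
orientation: [-0.186, -3.136, 0.0]
force: [-0.4, -0.5, -1.6]
opening: 0.0198
gripper_force: 39.9
```

Request:
arm_command --deltas '[[[0.03,0.25,0,0,0,0],[0.03,0.25,0,0,0,0],[0.03,0.25,0,0,0,0],[0.03,0.25,0,0,0,0],[0.03,0.25,0,0,0,0],[0.03,0.22,0,0,0,0],[0,0,0,0,0,0],[0,0,0,0,0,0],[0,0,0,0,0,0],[0,0,0,0,0,0]]]'

```text
t: 7.75
tool_pos: [0.5324, 0.0961, 0.2856]
orientation: [-0.186, -3.136, 0.0]
force: [0.3, 0.0, -1.5]
opening: 0.02
gripper_force: 39.9
```

```bash
python3 - <<'E'
from h import *
s,R=tcp(); im=snap('scene','s3.png'); cv2.imwrite('pics/c6.png',cv2.resize(im[130:180,270:340],None,fx=8,fy=8,interpolation=cv2.INTER_CUBIC))
E
```

```text
t 7.75 pos [0.5324 0.0961 0.2856] yaw_y -6.8 z [-0. -0. -1.] F [ 0.27  0.04 -1.53] open 0.02 q [ 0.08 -0.05  1.55 -0.    1.64 -1.37]
```

View pics/c6.png

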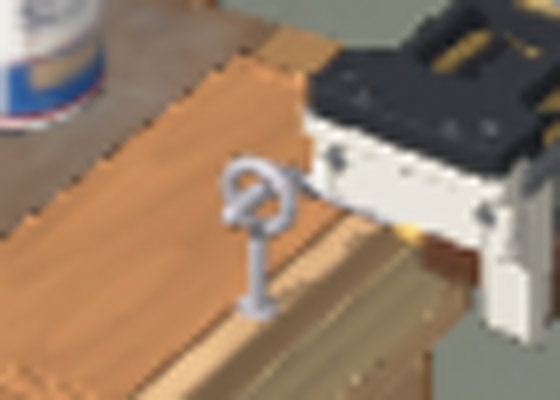

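The prong passes through the ring, with its tip showing over the ring's far rim at crop pixel (228,213), and no force is felt. I'll start pulling gently along the arc.

Request:
arm_command --deltas '[[[-0.2,0.024,0,0,0,0],[-0.2,0.024,0,0,0,0],[-0.2,0.024,-0.01,0,0,0],[-0.2,0.024,-0.02,0,0,0],[-0.2,0.024,-0.02,0,0,0],[-0.2,0.024,-0.02,0,0,0],[-0.2,0.024,-0.02,0,0,0],[0,0,0,0,0,0],[0,0,0,0,0,0]]]'

```text
t: 8.55
tool_pos: [0.5183, 0.0979, 0.2849]
orientation: [0.186, 3.136, 0.0]
force: [2.3, -0.9, -1.3]
opening: 0.0196
gripper_force: 39.9
```

Request:
arm_command --deltas '[[[-0.2,0.024,-0.03,0,0,0],[-0.2,0.024,-0.03,0,0,0],[-0.2,0.024,-0.03,0,0,0],[-0.2,0.024,-0.04,0,0,0],[-0.2,0.024,-0.04,0,0,0]]]'

```text
t: 8.97
tool_pos: [0.5083, 0.099, 0.283]
orientation: [0.186, 3.136, -0.0]
force: [3.6, -0.0, -1.0]
opening: 0.0196
gripper_force: 39.9
```

```bash
python3 - <<'E'
from h import *
s,R=tcp()
E
```

```text
t 8.9667 pos [0.5083 0.099  0.283 ] yaw_y -6.8 z [ 2.e-04 -1.e-04 -1.e+00] F [ 3.57 -0.   -0.98] open 0.0196 q [ 0.09 -0.11  1.62 -0.    1.64 -1.36]
```

Request:
arm_command --deltas '[[[-0.2,0.024,-0.04,0,0,0],[-0.2,0.024,-0.045,0,0,0],[-0.2,0.024,-0.045,0,0,0],[-0.2,0.024,-0.05,0,0,0],[-0.2,0.024,-0.055,0,0,0],[-0.2,0.024,-0.06,0,0,0],[-0.2,0.024,-0.06,0,0,0],[-0.2,0.024,-0.065,0,0,0],[-0.2,0.024,-0.07,0,0,0],[-0.2,0.024,-0.075,0,0,0],[-0.2,0.024,-0.08,0,0,0],[-0.2,0.024,-0.08,0,0,0]]]'

```text
t: 9.97
tool_pos: [0.4842, 0.1019, 0.2757]
orientation: [0.186, 3.136, -0.0]
force: [4.4, -0.6, -0.5]
opening: 0.0196
gripper_force: 39.9
```

```bash
python3 - <<'E'
from h import *
s,R=tcp(); im=snap('scene','s4.png'); cv2.imwrite('pics/c7.png',cv2.resize(im[130:230,270:400],None,fx=6,fy=6,interpolation=cv2.INTER_CUBIC))
E
```

```text
t 9.9667 pos [0.4842 0.1019 0.2757] yaw_y -6.79 z [ 0. -0. -1.] F [ 4.38 -0.59 -0.45] open 0.0196 q [ 0.1  -0.17  1.69 -0.    1.63 -1.35]
```

View pics/c7.png

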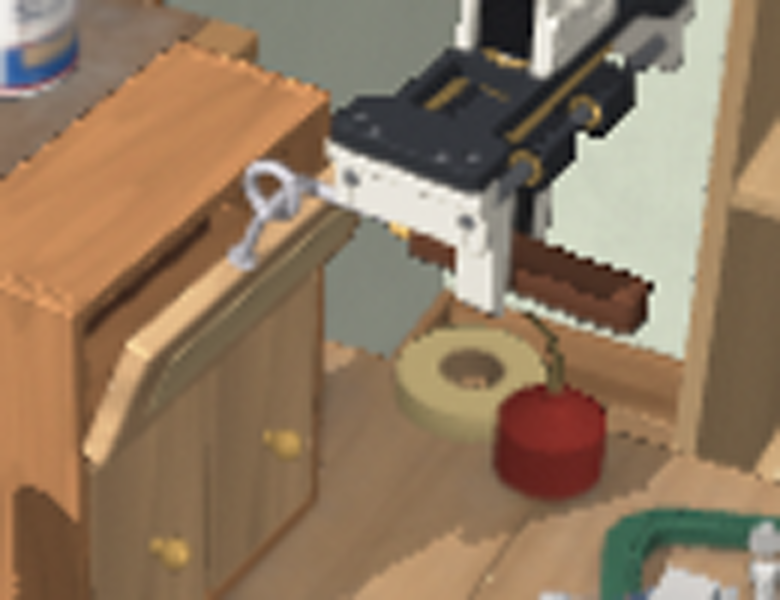

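The drop-front is about 0.37 rad open, with the prong in the ring bearing on its front-lower side. I'll continue.

Request:
arm_command --deltas '[[[-0.2,0.024,-0.085,0,0,0],[-0.2,0.024,-0.09,0,0,0],[-0.2,0.024,-0.095,0,0,0],[-0.2,0.024,-0.1,0,0,0],[-0.2,0.024,-0.105,0,0,0],[-0.2,0.024,-0.11,0,0,0],[-0.2,0.024,-0.115,0,0,0],[-0.2,0.024,-0.12,0,0,0],[-0.2,0.024,-0.125,0,0,0],[-0.2,0.024,-0.13,0,0,0],[-0.2,0.024,-0.135,0,0,0]]]'

```text
t: 10.93
tool_pos: [0.4622, 0.1046, 0.2636]
orientation: [0.186, 3.136, -0.0]
force: [3.5, -0.3, 0.7]
opening: 0.0197
gripper_force: 39.9
```

Request:
arm_command --deltas '[[[-0.17,0.02,-0.12,0,0,0],[-0.17,0.02,-0.12,0,0,0],[-0.17,0.02,-0.13,0,0,0],[-0.17,0.02,-0.13,0,0,0],[-0.17,0.02,-0.135,0,0,0],[-0.17,0.02,-0.14,0,0,0]]]'

```text
t: 11.43
tool_pos: [0.4521, 0.1058, 0.2558]
orientation: [0.186, 3.136, 0.0]
force: [3.1, 0.3, 1.7]
opening: 0.0196
gripper_force: 39.9
```

Request:
arm_command --deltas '[[[-0.16,0.02,-0.14,0,0,0],[-0.16,0.02,-0.145,0,0,0],[-0.16,0.02,-0.15,0,0,0],[-0.16,0.02,-0.155,0,0,0],[-0.16,0.02,-0.16,0,0,0],[-0.16,0.02,-0.165,0,0,0],[-0.16,0.02,-0.17,0,0,0],[-0.1,0.01,-0.11,0,0,0]]]'

```text
t: 12.1
tool_pos: [0.4397, 0.1073, 0.2437]
orientation: [-0.186, -3.136, 0.0]
force: [2.1, -1.4, 0.6]
opening: 0.0199
gripper_force: 39.9
```

Request:
arm_command --deltas '[[[-0.07,0.01,-0.08,0,0,0],[-0.07,0.01,-0.08,0,0,0],[-0.07,0.01,-0.08,0,0,0],[0,0,0,0,0,0]]]'

```text
t: 12.43
tool_pos: [0.4378, 0.1076, 0.2415]
orientation: [-0.186, -3.136, 0.0]
force: [1.5, -1.1, 1.2]
opening: 0.0197
gripper_force: 39.9
```

Request:
arm_command --deltas '[[[-0.07,0.01,-0.085,0,0,0],[-0.07,0.01,-0.085,0,0,0],[-0.07,0.01,-0.09,0,0,0],[0,0,0,0,0,0]]]'

```text
t: 12.77
tool_pos: [0.4356, 0.1078, 0.2387]
orientation: [-0.186, -3.136, 0.0]
force: [2.5, 0.1, 2.0]
opening: 0.0198
gripper_force: 39.9
```

Request:
arm_command --deltas '[[[-0.06,0.01,-0.08,0,0,0],[-0.06,0.01,-0.08,0,0,0],[0,0,0,0,0,0],[0,0,0,0,0,0]]]'

```text
t: 13.1
tool_pos: [0.4345, 0.108, 0.2373]
orientation: [-0.186, -3.136, 0.0]
force: [1.7, -0.9, 1.7]
opening: 0.0198
gripper_force: 39.9
```

```bash
python3 - <<'E'
from h import *
s,R=tcp(); im=snap('scene','s5.png'); cv2.imwrite('pics/c8.png',cv2.resize(im[130:230,270:400],None,fx=6,fy=6,interpolation=cv2.INTER_CUBIC))
E
```

```text
t 13.1 pos [0.4345 0.108  0.2373] yaw_y -6.8 z [-4.e-04 -1.e-04 -1.e+00] F [ 1.73 -0.93  1.72] open 0.0198 q [ 0.13 -0.3   1.86 -0.    1.58 -1.32]
```

View pics/c8.png

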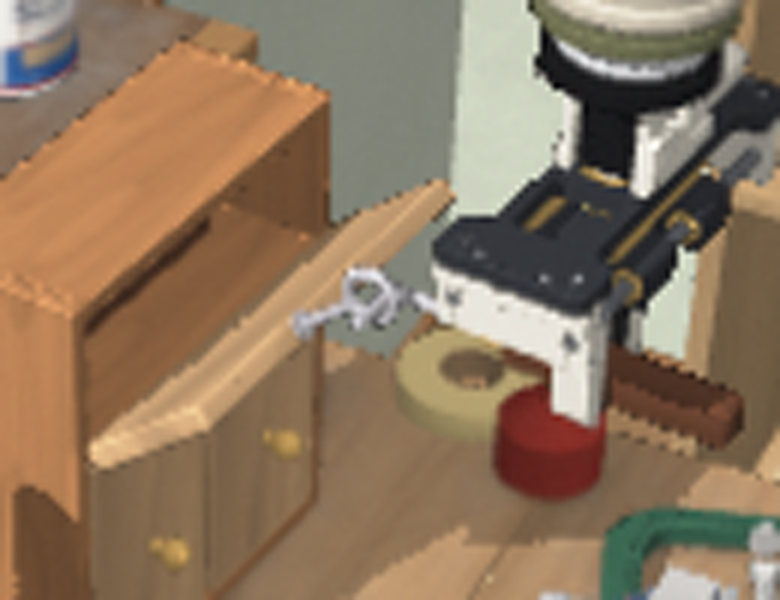

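The drop-front is nearly at its stop, with the prong still in the ring at about crop pixel (370,295). I'll continue in millimetre steps and watch for the force to rise.

Request:
arm_command --deltas '[[[-0.06,0.01,-0.08,0,0,0],[-0.06,0.01,-0.08,0,0,0],[0,0,0,0,0,0]]]'

```text
t: 13.4
tool_pos: [0.4333, 0.1083, 0.2356]
orientation: [-0.186, -3.136, 0.0]
force: [1.3, -1.6, 2.9]
opening: 0.0199
gripper_force: 39.9
```

Request:
arm_command --deltas '[[[-0.06,0.01,-0.08,0,0,0],[0,0,0,0,0,0]]]'

```text
t: 13.57
tool_pos: [0.4327, 0.1083, 0.2348]
orientation: [-0.186, -3.136, 0.0]
force: [1.8, 0.1, 1.4]
opening: 0.0197
gripper_force: 39.9
```

Request:
arm_command --deltas '[[[-0.06,0.01,-0.08,0,0,0],[0,0,0,0,0,0]]]'

```text
t: 13.73
tool_pos: [0.4321, 0.1084, 0.234]
orientation: [-0.186, -3.136, 0.0]
force: [1.5, -0.5, 0.7]
opening: 0.0197
gripper_force: 39.9
```

Request:
arm_command --deltas '[[[-0.06,0.01,-0.085,0,0,0],[0,0,0,0,0,0]]]'

```text
t: 13.9
tool_pos: [0.4317, 0.1085, 0.2333]
orientation: [0.186, 3.136, 0.0]
force: [2.1, -0.6, 2.5]
opening: 0.0198
gripper_force: 39.9
```

Request:
arm_command --deltas '[[[-0.06,0.01,-0.085,0,0,0],[0,0,0,0,0,0]]]'

```text
t: 14.07
tool_pos: [0.4314, 0.1087, 0.2328]
orientation: [0.186, 3.135, 0.0]
force: [3.5, -0.4, 3.6]
opening: 0.0196
gripper_force: 39.9
```

Request:
arm_command --deltas '[[[-0.06,0.01,-0.085,0,0,0],[0,0,0,0,0,0]]]'

```text
t: 14.23
tool_pos: [0.4309, 0.109, 0.232]
orientation: [0.186, 3.135, 0.001]
force: [5.2, 0.0, 3.0]
opening: 0.0195
gripper_force: 40.0
```

Request:
arm_command --deltas '[[[-0.03,0,-0.04,0,0,0],[0,0,0,0,0,0],[0,0,0,0,0,0]]]'

```text
t: 14.48
tool_pos: [0.4308, 0.109, 0.2318]
orientation: [0.186, 3.134, 0.001]
force: [4.9, -0.4, 3.7]
opening: 0.0193
gripper_force: 40.0
```

Request:
arm_command --deltas '[[[0,0,0,0,0,0],[0,0,0,0,0,0]]]'

```text
t: 14.65
tool_pos: [0.4308, 0.109, 0.2318]
orientation: [0.186, 3.134, 0.001]
force: [5.2, 0.7, 2.4]
opening: 0.0195
gripper_force: 40.0
```

```bash
python3 - <<'E'
from h import *
s,R=tcp(); im=snap('scene','s6.png'); cv2.imwrite('pics/c9.png',cv2.resize(im[150:210,270:350],None,fx=10,fy=10,interpolation=cv2.INTER_CUBIC))
# flap top-left edge prediction for several angles, using cab pose
import io,contextlib
with contextlib.redirect_stdout(io.StringIO()):
    from fit import cab,T
for th in (.8,.85,.9):
    u=np.array([-np.sin(th),np.cos(th)]); n=np.array([-np.cos(th),-np.sin(th)])
    P=[[-.0525+.08*u[0]+k*.007*n[0],.11,.18+.08*u[1]+k*.007*n[1]] for k in(1,-1)]
    uv=proj('scene',T(cab,P)); print(th,((uv-[270,150])*10).round().tolist())
E
```

```text
t 14.65 pos [0.4308 0.109  0.2318] yaw_y -6.78 z [ 1.9e-03  4.0e-04 -1.0e+00] F [5.22 0.71 2.44] open 0.0195 q [ 0.13 -0.31  1.88  0.    1.57 -1.32]
0.8 [[340.0, 496.0], [309.0, 453.0]]
0.85 [[347.0, 509.0], [318.0, 465.0]]
0.9 [[354.0, 522.0], [327.0, 477.0]]
```

View pics/c9.png

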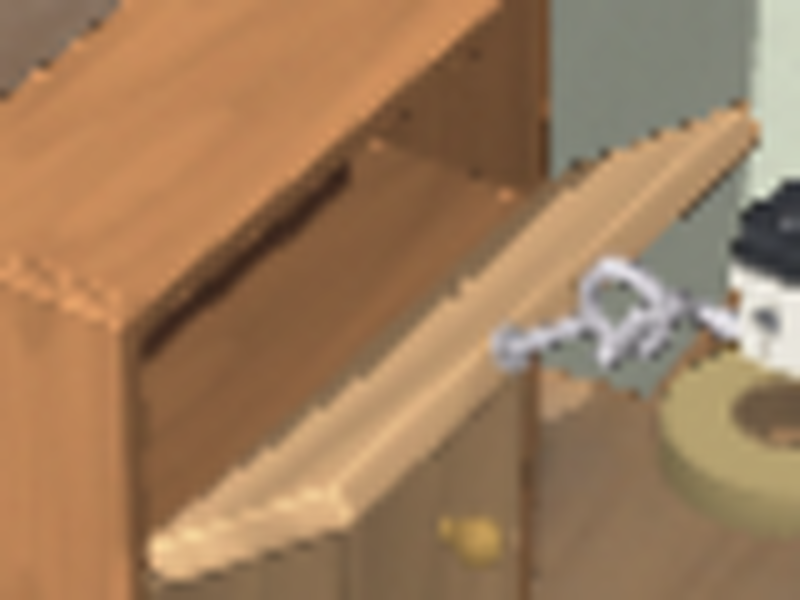

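The front corner of the flap is at about (350,525), which matches the predicted 0.90 rad, and the force has risen as it would at the stop. That was my eleventh picture, one over the limit, so I'll view no more. I'll make one small confirming step, then centre the prong in the ring.

Request:
arm_command --deltas '[[[-0.05,0,-0.07,0,0,0],[0,0,0,0,0,0],[0,0,0,0,0,0]]]'

```text
t: 14.95
tool_pos: [0.4305, 0.109, 0.2312]
orientation: [0.186, 3.134, 0.001]
force: [7.0, 0.5, 4.0]
opening: 0.0199
gripper_force: 40.0
```

Request:
arm_command --deltas '[[[0.09,-0.01,0.12,0,0,0],[0.09,-0.01,0.12,0,0,0],[0.09,-0.01,0.12,0,0,0],[0.09,-0.01,0.12,0,0,0],[0,0,0,0,0,0],[0,0,0,0,0,0],[0,0,0,0,0,0]]]'

```text
t: 15.53
tool_pos: [0.4328, 0.1083, 0.2348]
orientation: [-0.186, -3.135, 0.0]
force: [-0.3, -0.2, -0.9]
opening: 0.0198
gripper_force: 40.0
```

```bash
python3 - <<'E'
from h import *
s,R=tcp(); snap('scene','s7.png')
E
```

```text
t 15.5333 pos [0.4328 0.1083 0.2348] yaw_y -6.79 z [-1.2e-03 -2.0e-04 -1.0e+00] F [-0.3  -0.24 -0.93] open 0.0198 q [ 0.13 -0.3   1.87 -0.    1.58 -1.32]
```

Request:
arm_command --deltas '[[[-0.03,-0.25,0,0,0,0],[-0.03,-0.25,0,0,0,0],[-0.03,-0.25,0,0,0,0],[-0.03,-0.25,0,0,0,0],[0,0,0,0,0,0]]]'

```text
t: 16.0
tool_pos: [0.432, 0.0978, 0.2353]
orientation: [0.187, 3.136, -0.0]
force: [0.6, -0.2, -0.8]
opening: 0.0197
gripper_force: 40.0
```

Request:
arm_command --deltas '[[[-0.03,-0.25,0,0,0,0],[-0.03,-0.25,0,0,0,0],[-0.04,-0.3,0,0,0,0],[-0.04,-0.3,0,0,0,0],[-0.04,-0.3,0,0,0,0],[-0.04,-0.3,0,0,0,0],[-0.04,-0.3,0,0,0,0],[-0.05,-0.4,0,0,0,0],[-0.05,-0.4,0,0,0,0],[-0.05,-0.4,0,0,0,0],[-0.06,-0.5,0,0,0,0],[0,0,0,0,0,0]]]'

```text
t: 17.0
tool_pos: [0.4273, 0.0605, 0.2353]
orientation: [0.187, 3.136, -0.001]
force: [0.7, -0.2, -1.6]
opening: 0.0198
gripper_force: 40.0
```

```bash
python3 - <<'E'
from h import *
s,R=tcp(); im=snap('scene','s8.png'); o=cv2.imread('pics/s6.png')
d=cv2.absdiff(im,o).max(2)[150:212,270:306]; print('flap-left diff max/mean',d.max(),d.mean())
E
```

```text
t 17.0 pos [0.4273 0.0605 0.2353] yaw_y -6.83 z [-0.e+00 -4.e-04 -1.e+00] F [ 0.72 -0.16 -1.56] open 0.0198 q [ 0.02 -0.35  1.9  -0.    1.59 -1.43]
flap-left diff max/mean 3 0.9847670250896058
```

Request:
arm_command --deltas '[[[0,0,1,0,0,0],[0,0,2,0,0,0],[0,0,3,0,0,0],[0,0,3,0,0,0],[0,0,1,0,0,0],[0.1,1,0,0,0,0],[0.2,2,0,0,0,0.8],[0.3,3,0,0,0,0.8],[0.3,3,0,0,0,0.8],[0.3,3,0,0,0,0.8],[0.3,3,0,0,0,0.8],[0.3,3,0,0,0,0.8]]]'

```text
t: 18.05
tool_pos: [0.4444, 0.2435, 0.3332]
orientation: [-0.053, -3.139, 0.001]
force: [0.6, -0.3, -1.9]
opening: 0.0196
gripper_force: 40.0
```

Request:
arm_command --deltas '[[[0.3,3,0,0,0,0.8],[0.3,3,0,0,0,0.8],[0.3,3,0,0,0,0.8],[0.3,3,0,0,0,0.8],[0.3,2,-1,0,0,0.8],[0.3,1,-2,0,0,0],[0.28,0.8,-3,0,0,0],[0,0,-3,0,0,0],[0,0,-3,0,0,0],[0,0,-2,0,0,0],[0,0,0,0,0,0],[0,0,0,0,0,0]]]'

```text
t: 19.05
tool_pos: [0.4642, 0.3989, 0.1925]
orientation: [0.056, -3.137, 0.005]
force: [-0.1, 1.2, -0.3]
opening: 0.0193
gripper_force: 40.0
```

Request:
arm_command --deltas '[[[0,0,0,0,0,0],[0,0,0,0,0,0],[0,0,0,0,0,0],[0,0,0,0,0,0]]]'

```text
t: 19.38
tool_pos: [0.4669, 0.3999, 0.1971]
orientation: [-0.055, 3.139, 0.003]
force: [0.4, -0.3, -0.7]
opening: 0.0196
gripper_force: 40.0
```

```bash
python3 - <<'E'
from h import *
s,R=tcp(); 
for n in('scene','top'):
    im=snap(n,n+'9.png'); yaw=np.arctan2(-R[0,1],R[1,1]); ex=np.array([np.cos(yaw),np.sin(yaw),0]); ey=np.array([-ex[1],ex[0],0])
    o=s['tool_pos']+[0,0,.0193]; uv=proj(n,[o+.1*ex,o+.1*ex+.034*ey,o+.045*ex]); print(n,uv.round(1).tolist())
    u,v=uv[0].astype(int); c=im[v-8:v+16,u-18:u+14].astype(int)
    st=(c.max(2)-c.min(2)<34)&(c.mean(2)>95)
    print(u-18,v-8); print('\n'.join(''.join('#' if x else '.' for x in r) for r in st))
E
```

```text
t 19.3833 pos [0.4669 0.3999 0.1971] yaw_y 2.0 z [ 0.0023  0.0017 -1.    ] F [ 0.41 -0.26 -0.75] open 0.0196 q [ 0.62  0.18  1.48  0.    1.49 -0.98]
scene [[267.5, 255.6], [260.6, 264.9], [288.4, 262.8]]
249 247
................................
................................
................................
................................
................................
................................
................................
..................##............
.................######.........
................##########.....#
................###########.....
...............####...#####.....
..............#####......#......
.............#####........#.....
.............####.........##....
............#####.........#####.
............####..........######
...........####............#####
............##.............#####
...........................#####
...........................#####
............................####
............................####
...............................#
top [[212.5, 232.6], [196.0, 233.3], [212.8, 259.1]]
194 224
#############...................
##############..................
###############.................
###############.................
################................
#################...............
##################..............
##################..............
###################.............
####################............
####################............
#####################...........
######################..........
######################..........
#######################.........
#######################.........
########################........
#########################.......
#########################.......
##########################......
#######.##################......
########.##################.....
############################....
############################....
```

The prong detected in the scene image matches the prediction within a pixel, so the rod hasn't slipped. I'll lower it now.

Request:
arm_command --deltas '[[[-0.2,-0.05,-1,0,0,0],[-0.1,-0.05,-2,0,0,0],[0,0,-2.5,0,0,0],[0,0,-2.5,0,0,0],[0,0,-2,0,0,0],[0,0,-1,0,0,0],[0,0,0,0,0,0],[0,0,0,0,0,0],[0,0,0,0,0,0],[0,0,0,0,0,0],[0,0,0,0,0,0],[0,0,0,0,0,0]]]'

```text
t: 20.48
tool_pos: [0.4638, 0.3988, 0.0866]
orientation: [-0.055, 3.139, 0.002]
force: [0.2, -0.8, -1.3]
opening: 0.0197
gripper_force: 40.0
```

```bash
python3 -c "
from h import *
tcp()"
```

```text
t 20.4833 pos [0.4638 0.3988 0.0866] yaw_y 2.0 z [ 0.0016  0.0011 -1.    ] F [ 0.17 -0.75 -1.25] open 0.0197 q [ 0.63  0.26  1.59 -0.    1.29 -0.98]
```

Request:
arm_command --deltas '[[[-0.05,0,-0.8,0,0,0],[0,0,-0.8,0,0,0],[0,0,-0.8,0,0,0],[0,0,-0.7,0,0,0],[0,0,-0.5,0,0,0],[0,0,-0.3,0,0,0],[0,0,0,0,0,0],[0,0,0,0,0,0],[0,0,0,0,0,0],[0,0,0,0,0,0]]]'

```text
t: 21.32
tool_pos: [0.4627, 0.3984, 0.0463]
orientation: [-0.055, 3.141, 0.0]
force: [-1.3, -0.7, -0.1]
opening: 0.02
gripper_force: 40.0
```

Request:
arm_command --deltas '[[[0.03,0,-0.05,0,0,0],[0,0,0,0,0,0],[0,0,0,0,0,0]]]'

```text
t: 21.57
tool_pos: [0.4629, 0.3984, 0.046]
orientation: [-0.055, 3.141, 0.0]
force: [-0.1, -0.1, -0.4]
opening: 0.0198
gripper_force: 40.0
```

Request:
arm_command --deltas '[[[0,0,0,0,0,0],[0,0,0,0,0,0],[0,0,0,0,0,0],[0,0,0,0,0,0],[0,0,0,0,0,0],[0,0,0,0,0,0]]]' --gripper 0.3

```text
t: 22.07
tool_pos: [0.463, 0.3984, 0.0458]
orientation: [-0.055, 3.141, 0.0]
force: [-0.2, 0.3, -0.2]
opening: 0.0551
gripper_force: 0.0
```

Request:
arm_command --deltas '[[[0,0,0.5,0,0,0],[0,0,1.5,0,0,0],[0,0,3,0,0,0],[0,0,3,0,0,0],[0,0,3,0,0,0],[0,0,3,0,0,0],[-3,3,0,0,0,0],[-3,3,0,0,0,0],[-3,3,0,0,0,0],[-2,3,0,0,0,0],[0,0,0,0,0,0],[0,0,0,0,0,0]]]'

```text
t: 23.07
tool_pos: [0.353, 0.5182, 0.1862]
orientation: [-0.061, 3.141, 0.0]
force: [-0.2, -0.1, 0.2]
opening: 0.0601
gripper_force: 0.0
```

```bash
python3 - <<'E'
from h import *
tcp()
for n,(x,y,w,h) in(('scene',(262,292,80,36)),('top',(203,240,32,82))):
    a=cv2.imread(f'pics/{n}0.png'); b=snap(n,n+'10.png')
    # shift between first and present picture of the rod
    tpl=a[y:y+h,x:x+w]; r=cv2.matchTemplate(b[y-10:y+h+10,x-10:x+w+10],tpl,cv2.TM_CCOEFF_NORMED)
    print(n,cv2.minMaxLoc(r)[1::2],'diff',cv2.absdiff(tpl,b[y:y+h,x:x+w]).mean())
b=cv2.imread('pics/scene10.png');o=cv2.imread('pics/s6.png');d=cv2.absdiff(b,o).max(2)[150:212,270:306]; print('flap',d.max(),d.mean())
E
```

```text
t 23.0667 pos [0.353  0.5182 0.1862] yaw_y 2.21 z [ 2.e-04  2.e-04 -1.e+00] F [-0.21 -0.13  0.18] open 0.0601 q [ 0.89  0.22  1.45 -0.    1.47 -0.72]
scene (0.5117914080619812, (9, 20)) diff 31.04085648148148
top (0.9821706414222717, (11, 10)) diff 6.225990853658536
flap 180 12.09005376344086
```

The top view matches the start within a pixel. In the scene view the arm is in the way, so I'll move clear and recheck.

Request:
arm_command --deltas '[[[-2.5,0.8,0.8,0,0,0],[-2.5,0.8,0.8,0,0,0],[-2.5,0.8,0.8,0,0,0],[-2.5,0.8,0.8,0,0,0],[-1.3,0,0,0,0,0],[0,0,0,0,0,0],[0,0,0,0,0,0],[0,0,0,0,0,0],[0,0,0,0,0,0],[0,0,0,0,0,0]]]'

```text
t: 24.0
tool_pos: [0.2427, 0.5481, 0.2173]
orientation: [0.052, -3.141, 0.001]
force: [-0.2, -0.5, 0.4]
opening: 0.0604
gripper_force: 0.0
```

```bash
python3 - <<'E'
from h import *
tcp()
for n,(x,y,w,h) in(('scene',(262,292,70,36)),('top',(203,240,32,82))):
    a=cv2.imread(f'pics/{n}0.png'); b=snap(n,n+'11.png')
    tpl=a[y:y+h,x:x+w]; r=cv2.matchTemplate(b[y-10:y+h+10,x-10:x+w+10],tpl,cv2.TM_CCOEFF_NORMED)
    print(n,cv2.minMaxLoc(r)[1::2],'diff',cv2.absdiff(tpl,b[y:y+h,x:x+w]).mean())
b=cv2.imread('pics/scene11.png');o=cv2.imread('pics/s6.png');d=cv2.absdiff(b,o).max(2)[150:212,270:306]; print('flap',d.max(),d.mean())
E
```

```text
t 24.0 pos [0.2427 0.5481 0.2173] yaw_y 1.91 z [-2.e-04 -8.e-04 -1.e+00] F [-0.2  -0.55  0.39] open 0.0604 q [ 1.07  0.13  1.49 -0.    1.52 -0.54]
scene (0.9727557301521301, (10, 9)) diff 4.752513227513227
top (0.9821088910102844, (11, 10)) diff 5.991361788617886
flap 4 1.0094086021505377
```

The rod lies within about a pixel of its first place, and the flap has not moved from its stop. I'll hand the job in.

```bash
python3 -c "
from plant import ticket
print(ticket.close_job())"
```

```text
the job is handed in; nothing more can be done
None
```

I handed the job in at about 24 s, with no verdict returned: the drop-front is open to its stop (pulled with the prong in the ring, measured force up to about 9 N) and the rod lies back in both notches within about a pixel of its first place, but I viewed 11 pictures, one over the limit of 10.

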